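# Index the modelling turntable four clicks

### The job

Gently push the upright finger post on the click-stop turntable with a fingertip, without squeezing it, and turn the turntable exactly four clicks clockwise as seen from above, so that the other side of the stone model on it comes round; do not turn it the other way and do not let it go on to a fifth click. Leave the model riding on the disc untouched and upright, disturb nothing else on the bench, and finish with the turntable resting in its fourth click-stop and the hand clear.

Things in the scene. Friction and masses are not known exactly. Their poses are not given: they have to be found in the camera images.
- turntable: Fixed dark steel foot of the turntable, origin on the bench at the turntable's upright axis. Its grey aluminium disc is 170 mm across and 12 mm thick, top face 42 mm above the bench, ringed by 12 small dark dots, one per click. Foot's x axis points at a small dark upright pin beside the disc edge, on a bracket (reaching 101 mm from the axis, its tip 37 mm above the bench): the index. The foot does not move.
- dial (a joint): Turn of the disc, rad, positive = clockwise seen from above, 0 at the start (post nearest the index pin). The disc has a click-stop every 30 degrees (0.5236 rad), all the way round. Between stops it must be pushed past a crest half-way (15 degrees), with about 4 to 7 N along its circle at the post plus some drag; beyond the crest it snaps on by itself into the next stop, running ahead of the finger. Four clicks = 2.094 rad.
- post (a point): Middle of the round upright dark steel finger post on the disc: 10 mm thick, 34 mm high, standing on the disc 68 mm from the axis. This point is half-way up the post, 17 mm above the disc and 59 mm above the bench. The post is polished and slippery to the fingers; it turns with the disc.
- disc_centre (a point): Centre of the disc's top face, on the turning axis, 42 mm above the bench.
- model_mid (a point): Yellow stone quadrant model standing loose near the middle of the disc: 50 x 30 mm base, 31 mm high, about 70 g; this point is 14 mm above its underside, in the middle; z is up. It rides round with the disc.
- pot: Pewter wax pot, 92 mm across the rim plus a side handle, 60 mm high, loose; origin under its centre. Bystander.
- jar: Round frosted glass jar, 58 mm across, holding chrome pins, 72 mm high with them, loose; origin under its centre. Bystander.
- carver_a: Bone-handled wax carver lying on the bench, 180 mm long along its x, 12 mm thick, loose; origin under its middle. Bystander.
- carver_b: The second bone-handled carver, same size, loose. Bystander.
- arch: White plaster full-arch model, horseshoe about 50 x 75 mm, 24 mm high, loose. Bystander.
- bowl: Black rubber mixing bowl, 104 mm across, 50 mm high, loose. Bystander.
- brush: Small brush lying on the bench, 160 mm long along its x, loose. Bystander.
Mind the look-alikes: they are no part of the job. What is shaped like the turntable but green or yellow is not meant.

How it is judged:
By the outcome, as a careful person would: the job done as asked, in the order asked, and still so for the second after the job is handed in, with the robot touching nothing.
It also fails if it takes over 48 s, if anything falls off the work surface, if the arm or the gripper's body presses on something with over 40 N, if the wrist force passes 120 N, or if a joint passes its speed limit or range.

### The arm

A 6-joint arm with a two-finger parallel gripper is mounted at the origin on the work surface. World frame = base frame: x ahead of the robot, y to its left, z up, the work surface at z = 0. Lengths are in m, angles in rad, forces in N, time in s.
With the tool pointing down it reaches from about 0.35 to 0.975 m from the base axis. Payload 4.9 kg.
Tool frame: the origin (TCP) lies at the very end of the fingers, on their centre line; the grasp point (between the pads) lies 19 mm behind it (ctrl.pinch_z is the distance from the TCP to the grasp point, in m); z points along the fingers, y is the line along which they close (so a half turn about z gives the same grasp; the last joint's range is limited). The gripper opens to 85 mm and grips with 20 to 120 N. Pads are 22 mm wide; open, the fingers measure 114 mm over their backs; the gripper's body (76 mm by 85 mm) begins 54 mm behind the grasp point. The pads swing forward as they close: fully open they stand 13 mm farther back than shut.
Start: joints at [-1.276, 0.053, 1.613, -0, 1.476, -0.119], TCP at [0.251, -0.572, 0.231] pointing down, gripper open.
Joint ranges: [-3.01, 3.01], [-1.01, 2.22], [0.06, 2.58], [-1.02, 4.17], [0.09, 2.62], [-3.14, 3.14]. Speed limits (rad/s): [2.57, 2.57, 3.14, 3.14, 3.14, 3.14].

### API

Orientations are given as a rotation vector (axis times angle).
In Python, from station import ctrl, optics gives the robot as it stands. The module is installed in compiled form; this text tells all that it offers.
- The arm moves only by the shell command python3 -m handwheel 'ROWS' [OPENING] [FORCE]. ROWS is JSON, one flat list of numbers, 6 for each row, row after row: the shift along the tool's x, y, z in m, then the turn, a rotation vector about the tool's x, y, z in degrees. A call has 1 to 20 rows; each row shifts and turns the commanded pose from where the row before left it, along the tool's axes as they then stand; what a row does not reach is not made up. A row lasts 1/10 s, in which the tool goes at most 50 mm and 8.59 degrees, less where a joint would pass 70% of its speed; a pose out of reach is approached as far as the arm can. A call is refused whole if a number of a shift passes 0.05 or a number of a turn 8.59, either way. A call with a gripper value outside its range is refused whole. OPENING is the closure, from 0 (fully open) to 1 (shut), set as the call begins (- or left out, the last holds). The fingers move at their own pace and stop on an object; FORCE is the grip in N (left out, the last holds). Time passes only in rows, so rows that do not move let the fingers close. It gives the time, the measured TCP pose, the force and the opening at its end, in the units of the state.
- ctrl.get_obs(): the state, without advancing time (a new reading comes with each control period).
- optics.get_image(name): name is "scene" or "top"; returns (picture, depth): 480x640x3 uint8, red, green, blue; 480x640 float32, m along the optical axis (not along the pixel's ray), 0 where there is no reading.
- optics.get_calibration(name): a dict with "fovy" (degrees; the focal length in pixels is half the picture's height over the tangent of half this angle, whatever the lens; pixels are square), "cx", "cy" (the principal point, pixels), "k1" (the pictures are not rectified: a ray, as slopes to the right and down, at radius r is drawn at 1 + k1 r^2 times it, then the intrinsics apply), "rvec" (rotation vector, rad) and "tvec" (3), from world to camera coordinates, as OpenCV has them. Camera axes: x right, y down, z forward; pixel columns grow to the right and rows downward; lengths in m; the calibration is good to about 2 mm. A picture is of the moment at which its call begins. get_calibration takes no time and is no camera call.
- ctrl.finish_job(): hands the job in, once; it reports no verdict.
The state is a dict: "t": time; "q": joint angles; "dq": joint speeds; "effort": joint torques, N m; "tool_pos": TCP position; "tool_rot": TCP orientation; "contact_force": force on the tool from outside, world axes, zero at the start; "wrist_torque": the same for the moment, N m; "opening": finger opening in m.
Only numpy, scipy, OpenCV 4.12 (cv2) and the standard library are available. Lean on these libraries where they do the work, as an engineer would, in place of code of your own. Each camera call takes 0.05 s, during which the arm holds its last target. There are 200 camera calls.

## Working session

There is one attempt and no reset: what is moved stays moved. The work goes in short steps, Python scripts to look and compute and a shell command to move; the robot and the scene stay as the last step left them, time stands still between calls to the robot, and variables do not carry over. Pictures are saved under pics/ and viewed, on a budget of 10 in all, crops included, one or two more only if the job needs it, and the job is handed in when it is done.

```bash
mkdir -p pics; cat > h.py <<'E'
import numpy as np, cv2
from station import ctrl, optics
def grab(n):
    im,d=optics.get_image(n); np.savez(f'/tmp/{n}.npz',im=im,d=d); return im,d
def save(im,name): cv2.imwrite('pics/'+name,im[:,:,::-1])
def cal(n):
    c=optics.get_calibration(n); f=240/np.tan(np.radians(c['fovy'])/2)
    return c,f,cv2.Rodrigues(np.array(c['rvec'],float))[0],np.array(c['tvec'],float).ravel()
def world(n,u,v,d):
    c,f,R,t=cal(n); u=np.asarray(u,float);v=np.asarray(v,float)
    K=np.array([[f,0,c['cx']],[0,f,c['cy']],[0,0,1]])
    p=cv2.undistortPoints(np.stack([u,v],-1).reshape(-1,1,2),K,np.array([c['k1'],0,0,0.]))[:,0]
    P=np.c_[p,np.ones(len(p))]*np.ravel(d)[:,None]
    return (P-t)@R
def ray_z(n,u,v,z):
    c,f,R,t=cal(n); a=world(n,[u],[v],[1.])[0]; o=-R.T@t
    return o+(a-o)*(z-o[2])/(a[2]-o[2])
def pix(n,P):
    c,f,R,t=cal(n);K=np.array([[f,0,c['cx']],[0,f,c['cy']],[0,0,1]])
    return cv2.projectPoints(np.array(P,float).reshape(-1,1,3),np.array(c['rvec'],float),t,K,np.array([c['k1'],0,0,0.]))[0][:,0]
E
python3 - <<'E'
from h import *
for n in('scene','top'):
    im,d=grab(n); save(im,n+'0.png'); print(optics.get_calibration(n))
print(ctrl.get_obs(),ctrl.pinch_z)
E
```

```text
{'fovy': 48.91274713899516, 'cx': 318.136609953948, 'cy': 238.49420037402749, 'k1': -0.14039793209238774, 'rvec': array([ 1.67585131,  1.62842843, -0.8341176 ]), 'tvec': array([-0.09097426, -0.2517167 ,  1.43511422])}
{'fovy': 53.30518351139259, 'cx': 312.0773818062728, 'cy': 242.5158893934774, 'k1': -0.06591216788004661, 'rvec': array([ 2.18574897, -2.16736895,  0.11180784]), 'tvec': array([0.07617194, 0.50760867, 0.94221474])}
{'t': 0.1, 'q': array([-1.27602908e+00,  5.33246961e-02,  1.61417709e+00, -1.00120646e-06,
        1.47601421e+00, -1.18986120e-01]), 'dq': array([ 0.00050171, -0.00041346, -0.0028517 , -0.0003238 ,  0.00060439,
        0.00166565]), 'effort': array([ 3.88805056e-04, -3.94899631e+01, -3.71366215e+01, -6.62229490e-05,
        3.84962172e-03, -1.74654659e-06]), 'tool_pos': array([ 0.25111991, -0.57170236,  0.23015279]), 'tool_rot': array([-3.07273018e+00, -6.44902908e-01,  2.66587916e-04]), 'contact_force': array([ 0.34007674, -1.37876398,  0.76904827]), 'wrist_torque': array([ 0.00186016,  0.05537763, -0.00701622]), 'opening': 0.08514083291894879} 0.0187
```

View pics/top0.png

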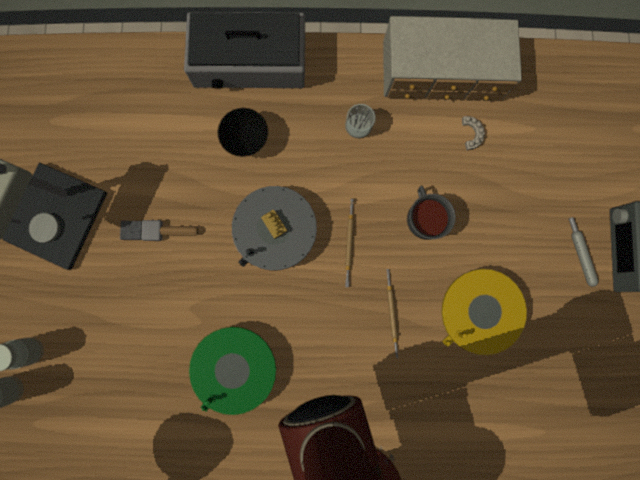

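View pics/scene0.png

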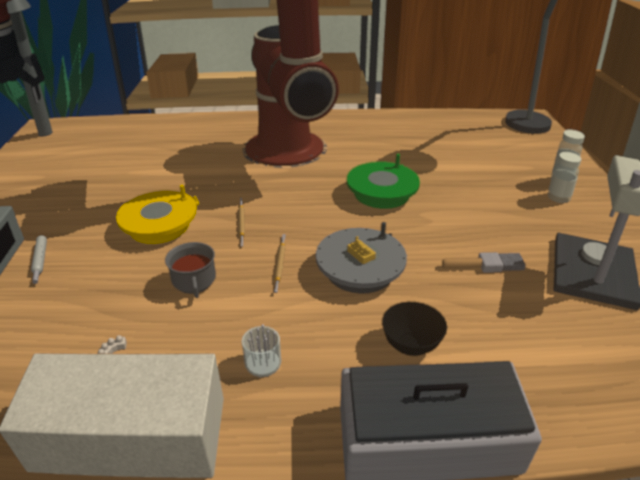

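Candidates in the top view are the grey disc (274,228), the green look-alike (233,370) and the yellow one (485,311). The grey aluminium disc with dots and the yellow stone model is the one meant. Its post and index are near (252,255) and (243,262). Next is the close crop and measurement.

```bash
python3 - <<'E'
from h import *
z=np.load('/tmp/top.npz'); im,d=z['im'],z['d']
vv,uu=np.mgrid[150:300,200:345]; dd=d[150:300,200:345].ravel()
P=world('top',uu.ravel(),vv.ravel(),dd); P=P[dd>0]; U=np.c_[uu.ravel(),vv.ravel()][dd>0]
m=(abs(P[:,2]-.042)<.008); 
c,r=cv2.minEnclosingCircle(P[m][:,:2].astype(np.float32)); print('disc',c,r,np.median(P[m],0))
h=P[:,2]>.055
rr=np.hypot(*(P[:,:2]-np.median(P[m],0)[:2]).T)
a=h&(rr>.05)&(rr<.085); print('post pts',a.sum(),P[a].mean(0),P[a].max(0),U[a].mean(0))
b=h&(rr<.045); print('model',b.sum(),P[b].mean(0),P[b].min(0),P[b].max(0))
print(ray_z('top',274.5,228,.042))
cr=cv2.resize(im[175:285,215:335],None,fx=5,fy=5,interpolation=cv2.INTER_CUBIC); save(cv2.convertScaleAbs(cr,alpha=1.6),'crop.png')
E
```

```text
disc (0.5786483287811279, 0.1794673055410385) 0.13381434977054596 [0.53304443 0.15726172 0.04224179]
post pts 28 [0.48451718 0.20203495 0.07320724] [0.48860159 0.20693043 0.07902501] [248.64285714 251.17857143]
model 375 [0.54017375 0.15546398 0.06168966] [0.51402737 0.13173074 0.05517227] [0.56725358 0.17907798 0.07455165]
[0.53352547 0.15549678 0.042     ]
```

View pics/crop.png

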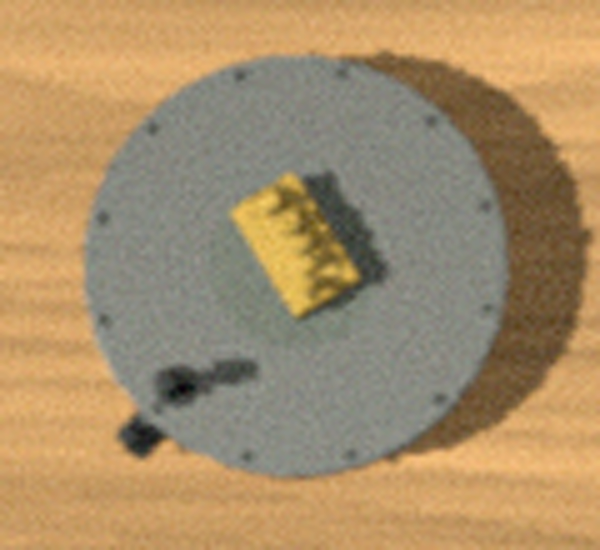

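The crop confirms it: grey dotted disc, yellow model, post at crop (180,385), index at (142,435). The post measures 67.5 mm from the axis, as stated. Next I work out the constant-twist approach with fingers shut and tool y along the pushing tangent.

```bash
cat >> h.py <<'E'
C=np.array([.5335,.1555]); TH0=np.radians(136.9)
def cur():
    o=ctrl.get_obs(); R=cv2.Rodrigues(np.array(o['tool_rot']))[0]; return o,R,np.array(o['tool_pos'])
def target(phi,gap,z,r=.068,half=.0145):
    "pose with finger face gap behind post when the dial stands at phi (deg, cw)"
    th=TH0-np.radians(phi); rad=np.array([np.cos(th),np.sin(th)]); t=np.array([np.sin(th),-np.cos(th)])
    p=C+r*rad-(half+.005+gap)*t
    y=np.r_[t,0]; zz=np.array([0,0,-1.]); return np.c_[np.cross(y,zz),y,zz],np.r_[p,z]
def twist(R,p,R2,p2,n):
    from scipy.linalg import logm
    T=np.eye(4);T[:3,:3]=R.T@R2;T[:3,3]=R.T@(p2-p); L=logm(T).real/n
    return np.r_[L[:3,3],np.degrees([L[2,1],L[0,2],L[1,0]])]
E
python3 - <<'E'
from h import *
np.set_printoptions(suppress=True,precision=4)
o,R,p=cur(); R2,p2=target(0,.015,.23); print(p2,twist(R,p,R2,p2,20))
E
```

```text
[0.4603 0.1768 0.23  ] [ 0.0457  0.0047  0.     -0.0029 -0.0058 -5.6597]
```

```bash
python3 -m handwheel '[0.0457,0.0047,0,0,0,-5.66,0.0457,0.0047,0,0,0,-5.66,0.0457,0.0047,0,0,0,-5.66,0.0457,0.0047,0,0,0,-5.66,0.0457,0.0047,0,0,0,-5.66,0.0457,0.0047,0,0,0,-5.66,0.0457,0.0047,0,0,0,-5.66,0.0457,0.0047,0,0,0,-5.66,0.0457,0.0047,0,0,0,-5.66,0.0457,0.0047,0,0,0,-5.66,0.0457,0.0047,0,0,0,-5.66,0.0457,0.0047,0,0,0,-5.66,0.0457,0.0047,0,0,0,-5.66,0.0457,0.0047,0,0,0,-5.66,0.0457,0.0047,0,0,0,-5.66,0.0457,0.0047,0,0,0,-5.66,0.0457,0.0047,0,0,0,-5.66,0.0457,0.0047,0,0,0,-5.66,0.0457,0.0047,0,0,0,-5.66,0.0457,0.0047,0,0,0,-5.66]' 1 20
python3 -m handwheel '[0,0,0,0,0,0,0,0,0,0,0,0]'
python3 - <<'E'
from h import *
np.set_printoptions(suppress=True,precision=4)
o,R,p=cur(); R2,p2=target(0,.015,.1); print(o['opening'],p,p2,R.T@(p2-p),cv2.Rodrigues(R.T@R2)[0].ravel()*57.3)
E
```

```text
t: 2.1
tool_pos: [0.4952, 0.1665, 0.2307]
tool_rot: [-1.147, -2.924, 0.0]
contact_force: [0.2, 0.9, 1.5]
opening: -0.0002
t: 2.3
tool_pos: [0.4958, 0.1655, 0.231]
tool_rot: [1.152, 2.923, -0.001]
contact_force: [-0.3, -0.1, -0.2]
opening: 0.0001
7.784799847902154e-05 [0.4958 0.1655 0.231 ] [0.4603 0.1768 0.1   ] [ 0.0337 -0.016   0.131 ] [-0.0248  0.0167  0.0931]
```

```bash
python3 -m handwheel '[0.0337,-0.016,0,0,0,0.1,0,0,0.045,0,0,0,0,0,0.045,0,0,0,0,0,0.041,0,0,0,0,0,0,0,0,0]'
python3 - <<'E'
from h import *
np.set_printoptions(suppress=True,precision=4)
o,R,p=cur(); R2,p2=target(0,.015,.052); print(p,p2,R.T@(p2-p),cv2.Rodrigues(R.T@R2)[0].ravel()*57.3)
a,_=grab('top'); b,_=grab('scene')
f=lambda i:cv2.convertScaleAbs(cv2.resize(i,(400,400),interpolation=cv2.INTER_CUBIC),alpha=1.4)
save(np.hstack([f(a[175:285,210:320]),f(b[180:300,310:430])]),'near.png')
E
```

```text
t: 2.8
tool_pos: [0.4564, 0.1739, 0.0935]
tool_rot: [-1.156, -2.909, 0.012]
contact_force: [-0.8, -0.1, -1.2]
opening: 0.0004
[0.4564 0.1739 0.0935] [0.4603 0.1768 0.052 ] [-0.0012  0.0052  0.0415] [-0.6479 -0.425  -0.2332]
```

View pics/near.png

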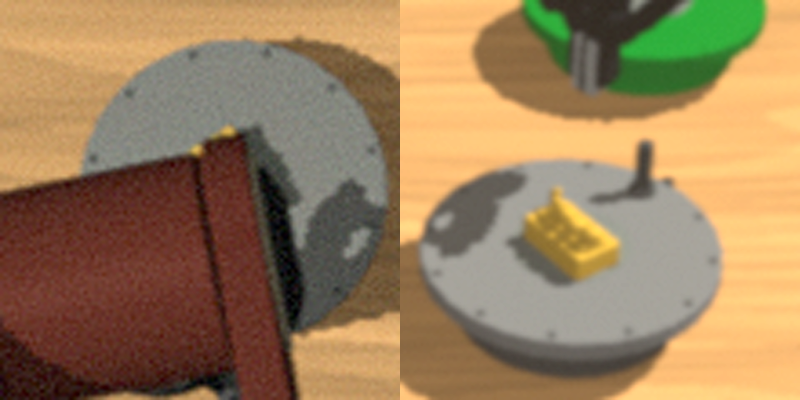

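The near view shows the shut fingertip (grey, right pane (590,85)) behind and above the disc's rim. The post stands free at (645,165) and the model is upright. I'll check this numerically by projecting the TCP and post.

```bash
python3 - <<'E'
from h import *
o,R,p=cur(); th=TH0; po=[*(C+.068*np.array([np.cos(th),np.sin(th)])),.076]
q=pix('scene',[p,po,[*C,.042]]); print(p,po,q,(q-[310,180])*400/120+[400,0])
u,v=310+(645-400)*.3,180+142*.3; print(ray_z('scene',u,v,.076))
E
```

```text
[0.46119707 0.17531465 0.10030997] [np.float64(0.4838489651897888), np.float64(0.20196261661029435), 0.076] [[368.50805879 204.27283948]
 [383.01449365 221.21294077]
 [360.33981745 251.71272795]] [[595.02686264  80.90946493]
 [643.3816455  137.37646925]
 [567.7993915  239.0424265 ]]
[0.48855466 0.2022908  0.076     ]
```

```bash
python3 -m handwheel '[0,0.002,0.016,0,0,0,0,0,0.016,0,0,0,0,0,0.016,0,0,0,0,0,0,0,0,0,0,0.004,0,0,0,0,0,0.004,0,0,0,0,0,0,0,0,0,0,0,0,0,0,0,0]'
cat >> h.py <<'E'
def rep(phi,gap=0.):
    np.set_printoptions(suppress=True,precision=4)
    o,R,p=cur(); R2,p2=target(phi,gap,.052); d=R.T@(p-p2)
    print(o['t'],'p',p,'offset in tool',d,'turn',cv2.Rodrigues(R2.T@R)[0].ravel()*57.3,'F tool',R.T@o['contact_force'])
E
python3 -c "
from h import *
rep(0)"
```

```text
t: 3.7
tool_pos: [0.4685, 0.1838, 0.0533]
tool_rot: [1.156, 2.92, 0.001]
contact_force: [0.1, 0.4, 0.5]
opening: 0.0002
3.7 p [0.4685 0.1838 0.0533] offset in tool [-0.0012 -0.0042 -0.0013] turn [-0.0753 -0.0518  0.081 ] F tool [ 0.247   0.3618 -0.4688]
```

Expected gap is 4 mm and there is no contact yet. I close the gap, then arc at 1° per row, first click.

```bash
python3 -m handwheel '[0,0.001,0,0,0,0,0,0.001,0,0,0,0,0,0.001,0,0,0,0,0,0.001,0,0,0,0,0.00034,0.00119,0,0,0,1,0.00034,0.00119,0,0,0,1,0.00034,0.00119,0,0,0,1,0.00034,0.00119,0,0,0,1,0.00034,0.00119,0,0,0,1,0.00034,0.00119,0,0,0,1]'
python3 -c "
from h import *
rep(6)"
```

```text
t: 4.7
tool_pos: [0.4737, 0.1927, 0.0521]
tool_rot: [-1.309, -2.855, 0.002]
contact_force: [-2.7, -2.4, 1.7]
opening: 0.0001
4.7 p [0.4737 0.1927 0.0521] offset in tool [-0.0008 -0.0014 -0.0001] turn [0.0905 0.0147 0.1692] F tool [-0.0203 -3.6294 -1.7135]
```

```bash
python3 -m handwheel '[0.00034,0.00119,0,0,0,1,0.00034,0.00119,0,0,0,1,0.00034,0.00119,0,0,0,1,0.00034,0.00119,0,0,0,1,0.00034,0.00119,0,0,0,1,0.00034,0.00119,0,0,0,1,0.00034,0.00119,0,0,0,1,0.00034,0.00119,0,0,0,1,0.00034,0.00119,0,0,0,1,0.00034,0.00119,0,0,0,1,0.00034,0.00119,0,0,0,1,0.00034,0.00119,0,0,0,1]'
python3 - <<'E'
from h import *
rep(18)
a,_=grab('top'); b,_=grab('scene')
f=lambda i:cv2.convertScaleAbs(cv2.resize(i,(400,400),interpolation=cv2.INTER_CUBIC),alpha=1.4)
save(np.hstack([f(a[175:285,210:320]),f(b[190:300,310:420])]),'c1.png')
E
```

```text
t: 5.9
tool_pos: [0.4838, 0.2048, 0.0522]
tool_rot: [1.601, 2.703, 0.002]
contact_force: [-0.8, 0.3, -0.6]
opening: 0.0001
5.9 p [0.4838 0.2048 0.0522] offset in tool [-0.0008 -0.0002 -0.0002] turn [-0.0673  0.0046  0.175 ] F tool [ 0.638  -0.5595  0.5622]
```

View pics/c1.png

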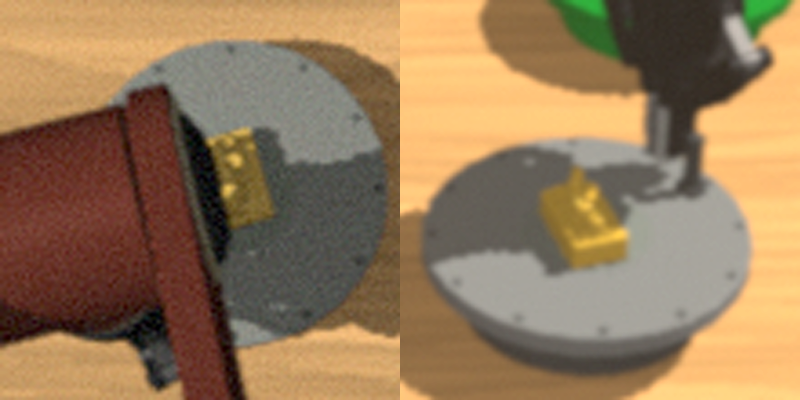

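The model has turned about 30° and is upright, and the post at right pane (693,165) stands ahead of the finger (655,130). I continue at 1° per row to just past the 2nd crest (48°).

```bash
python3 -c "
from h import *
r=ray_z('scene',390.6,228.5,.076)[:2]-C; print(np.hypot(*r),136.9-np.degrees(np.arctan2(r[1],r[0])))"
python3 -m handwheel '[0.00034,0.00119,0,0,0,1,0.00034,0.00119,0,0,0,1,0.00034,0.00119,0,0,0,1,0.00034,0.00119,0,0,0,1,0.00034,0.00119,0,0,0,1,0.00034,0.00119,0,0,0,1,0.00034,0.00119,0,0,0,1,0.00034,0.00119,0,0,0,1,0.00034,0.00119,0,0,0,1,0.00034,0.00119,0,0,0,1,0.00034,0.00119,0,0,0,1,0.00034,0.00119,0,0,0,1,0.00034,0.00119,0,0,0,1,0.00034,0.00119,0,0,0,1,0.00034,0.00119,0,0,0,1,0.00034,0.00119,0,0,0,1,0.00034,0.00119,0,0,0,1,0.00034,0.00119,0,0,0,1,0.00034,0.00119,0,0,0,1,0.00034,0.00119,0,0,0,1]'
python3 -c "
from h import *
rep(38)"
python3 -m handwheel '[0.00034,0.00119,0,0,0,1,0.00034,0.00119,0,0,0,1,0.00034,0.00119,0,0,0,1,0.00034,0.00119,0,0,0,1,0.00034,0.00119,0,0,0,1,0.00034,0.00119,0,0,0,1,0.00034,0.00119,0,0,0,1,0.00034,0.00119,0,0,0,1,0.00034,0.00119,0,0,0,1,0.00034,0.00119,0,0,0,1]'
python3 - <<'E'
from h import *
rep(48)
a,_=grab('top'); b,_=grab('scene')
f=lambda i:cv2.convertScaleAbs(cv2.resize(i,(400,400),interpolation=cv2.INTER_CUBIC),alpha=1.4)
save(np.hstack([f(a[175:285,210:320]),f(b[190:300,310:420])]),'c2.png')
E
```

```text
0.06280642592872872 23.414839382165354
t: 8.0
tool_pos: [0.5028, 0.2186, 0.052]
tool_rot: [-2.045, -2.383, 0.003]
contact_force: [-6.5, -0.5, 2.4]
opening: -0.0005
8.0 p [0.5028 0.2186 0.052 ] offset in tool [-0.0009 -0.0011 -0.    ] turn [0.1267 0.0017 0.1726] F tool [ 0.4596 -6.535  -2.3477]
t: 9.0
tool_pos: [0.5163, 0.223, 0.0528]
tool_rot: [2.245, 2.195, 0.003]
contact_force: [0.2, -0.3, -0.7]
opening: 0.0
9.0 p [0.5163 0.223  0.0528] offset in tool [-0.0009  0.001  -0.0008] turn [-0.1424  0.0137  0.1782] F tool [-0.2568  0.2408  0.7216]
```

View pics/c2.png

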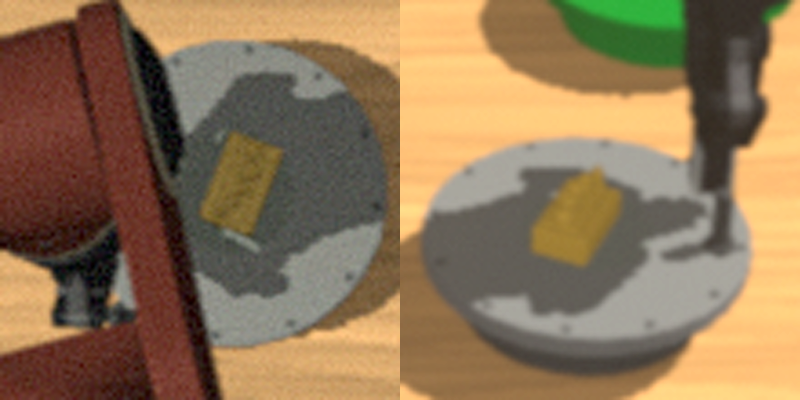

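Two clicks: the model has turned 60° and stands upright, and the post at right pane (722,235) is clear ahead of the finger. Now the third click.

```bash

python3 -m handwheel '[0.00034,0.00119,0,0,0,1,0.00034,0.00119,0,0,0,1,0.00034,0.00119,0,0,0,1,0.00034,0.00119,0,0,0,1,0.00034,0.00119,0,0,0,1,0.00034,0.00119,0,0,0,1,0.00034,0.00119,0,0,0,1,0.00034,0.00119,0,0,0,1,0.00034,0.00119,0,0,0,1,0.00034,0.00119,0,0,0,1,0.00034,0.00119,0,0,0,1,0.00034,0.00119,0,0,0,1,0.00034,0.00119,0,0,0,1,0.00034,0.00119,0,0,0,1,0.00034,0.00119,0,0,0,1,0.00034,0.00119,0,0,0,1,0.00034,0.00119,0,0,0,1,0.00034,0.00119,0,0,0,1,0.00034,0.00119,0,0,0,1,0.00034,0.00119,0,0,0,1]'
python3 -c "
from h import *
rep(68)"
python3 -m handwheel '[0.00034,0.00119,0,0,0,1,0.00034,0.00119,0,0,0,1,0.00034,0.00119,0,0,0,1,0.00034,0.00119,0,0,0,1,0.00034,0.00119,0,0,0,1,0.00034,0.00119,0,0,0,1,0.00034,0.00119,0,0,0,1,0.00034,0.00119,0,0,0,1,0.00034,0.00119,0,0,0,1,0.00034,0.00119,0,0,0,1]'
python3 - <<'E'
from h import *
rep(78)
a,_=grab('top'); b,_=grab('scene')
f=lambda i:cv2.convertScaleAbs(cv2.resize(i,(400,400),interpolation=cv2.INTER_CUBIC),alpha=1.4)
save(np.hstack([f(a[175:285,210:320]),f(b[190:300,310:420])]),'c3.png')
E
```

```text
t: 11.1
tool_pos: [0.5388, 0.2255, 0.0521]
tool_rot: [-2.592, -1.772, 0.003]
contact_force: [-6.1, 1.7, 3.7]
opening: 0.0001
11.1 p [0.5388 0.2255 0.0521] offset in tool [-0.0008 -0.0007 -0.0001] turn [ 0.1323 -0.0283  0.1723] F tool [-0.617  -6.3257 -3.7184]
t: 12.1
tool_pos: [0.5525, 0.2229, 0.0526]
tool_rot: [2.738, 1.54, 0.002]
contact_force: [0.2, 0.7, 0.1]
opening: 0.0001
12.1 p [0.5525 0.2229 0.0526] offset in tool [-0.0004  0.001  -0.0006] turn [-0.0634  0.0318  0.1852] F tool [ 0.6476 -0.2012 -0.1026]
```

View pics/c3.png

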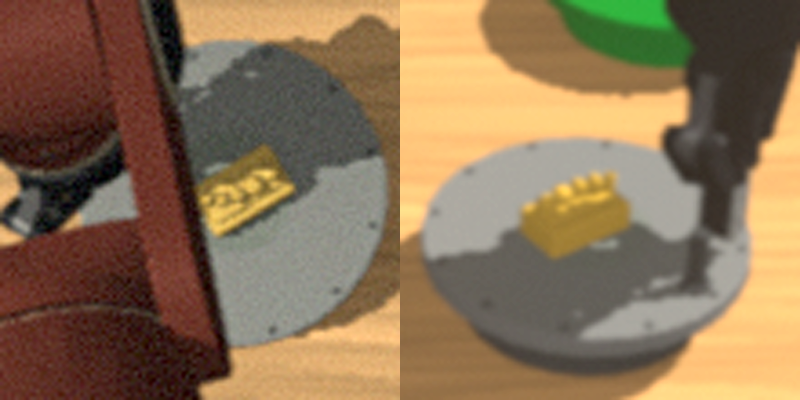

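Three clicks: the model has turned 90° and stands upright, and the post at right pane (695,265) is ahead of the finger. For the fourth click I slow down near the crest and stop there.

```bash

python3 -m handwheel '[0.00034,0.00119,0,0,0,1,0.00034,0.00119,0,0,0,1,0.00034,0.00119,0,0,0,1,0.00034,0.00119,0,0,0,1,0.00034,0.00119,0,0,0,1,0.00034,0.00119,0,0,0,1,0.00034,0.00119,0,0,0,1,0.00034,0.00119,0,0,0,1,0.00034,0.00119,0,0,0,1,0.00034,0.00119,0,0,0,1,0.00034,0.00119,0,0,0,1,0.00034,0.00119,0,0,0,1,0.00034,0.00119,0,0,0,1,0.00034,0.00119,0,0,0,1,0.00034,0.00119,0,0,0,1,0.00034,0.00119,0,0,0,1,0.00034,0.00119,0,0,0,1,0.00034,0.00119,0,0,0,1,0.00034,0.00119,0,0,0,1,0.00034,0.00119,0,0,0,1]'
python3 -m handwheel '[0.00034,0.00119,0,0,0,1,0.00034,0.00119,0,0,0,1,0.00034,0.00119,0,0,0,1,0.00034,0.00119,0,0,0,1,0.00034,0.00119,0,0,0,1,0.00034,0.00119,0,0,0,1]'
python3 -c "
from h import *
rep(104)"
python3 -m handwheel '[0.00034,0.00119,0,0,0,1,0.00034,0.00119,0,0,0,1,0.00034,0.00119,0,0,0,1,0,0,0,0,0,0]'
python3 -c "
from h import *
rep(107)"
```

```text
t: 14.2
tool_pos: [0.5734, 0.2134, 0.0522]
tool_rot: [-2.962, -1.041, 0.002]
contact_force: [-5.6, 3.4, 3.1]
opening: -0.0001
t: 14.8
tool_pos: [0.5804, 0.2079, 0.0522]
tool_rot: [3.013, 0.885, 0.001]
contact_force: [-0.5, -0.1, 0.6]
opening: 0.0003
14.8 p [0.5804 0.2079 0.0522] offset in tool [-0.0002  0.001  -0.0002] turn [-0.0559  0.0119  0.1641] F tool [-0.4605 -0.1707 -0.5808]
t: 15.2
tool_pos: [0.5833, 0.2054, 0.0524]
tool_rot: [3.036, 0.807, 0.001]
contact_force: [-0.4, -0.1, 0.2]
opening: 0.0004
15.2 p [0.5833 0.2054 0.0524] offset in tool [ 0.      0.001  -0.0004] turn [-0.0269  0.0269  0.1432] F tool [-0.3595 -0.1047 -0.1766]
```

```bash

python3 -m handwheel '[0,-0.008,0,0,0,0,0,-0.008,0,0,0,0,0,0,-0.04,0,0,0,0,0,-0.04,0,0,0,0,0,-0.04,0,0,0,0,0,-0.04,0,0,0,0,-0.04,0,0,0,0,0,-0.04,0,0,0,0,0,-0.04,0,0,0,0,0,-0.04,0,0,0,0,0,-0.04,0,0,0,0,0,0,0,0,0,0,0,0,0,0,0,0,0,0,0,0,0,0]'
python3 - <<'E'
from h import *
a,d=grab('top'); b,_=grab('scene'); rep(0)
vv,uu=np.mgrid[175:285,215:335]; dd=d[175:285,215:335].ravel()
P=world('top',uu.ravel(),vv.ravel(),dd); q=P[:,:2]-C; r=np.hypot(*q.T)
k=(dd>0)&(P[:,2]>.055)&(P[:,2]<.09)&(r>.055)&(r<.082); m=q[k].mean(0)
print('post',k.sum(),np.hypot(*m),'turn',136.9-np.degrees(np.arctan2(m[1],m[0])))
f=lambda i:cv2.resize(i,(400,300),interpolation=cv2.INTER_AREA)
g=lambda i:cv2.convertScaleAbs(cv2.resize(i,(400,300),interpolation=cv2.INTER_CUBIC),alpha=1.4)
save(np.vstack([np.hstack([f(a),f(b)]),np.hstack([g(a[175:285,210:357]),g(b[190:300,290:437])])]),'end.png')
E
```

```text
t: 16.6
tool_pos: [0.4755, 0.3927, 0.2122]
tool_rot: [3.036, 0.808, -0.0]
contact_force: [0.7, -0.0, -0.4]
opening: 0.0003
16.7 p [0.476  0.3923 0.2123] offset in tool [ 0.1062 -0.1749 -0.1603] turn [ -0.0019  -0.0161 107.1831] F tool [ 0.1303  0.5358 -0.6813]
post 28 0.06842511941908987 turn 119.73491994933457
```

View pics/end.png

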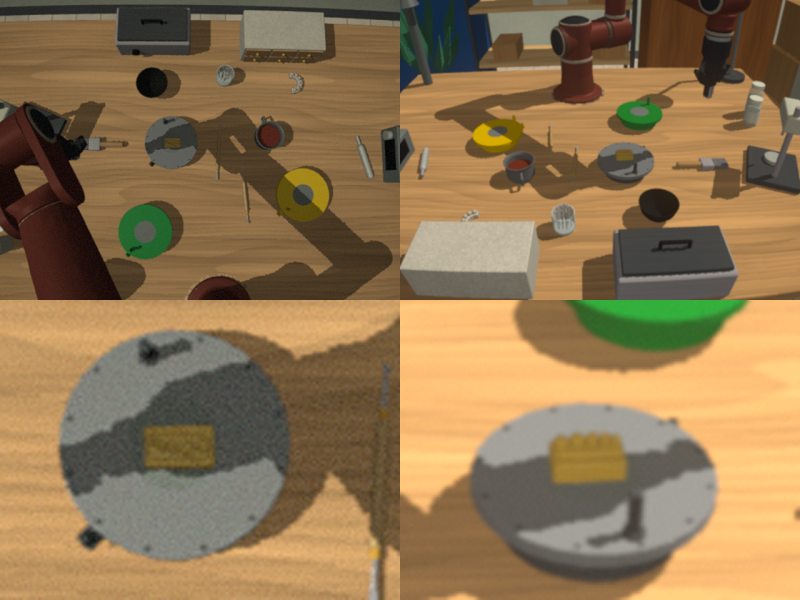

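The post has turned 119.7°, with the index still at lower left (90,537). The model is upright, the bystanders are where they were, and the hand is clear. I hand in.

```bash
python3 -c "
from h import *
print(ctrl.finish_job())"
```

```text
the job is handed in; nothing more can be done
None
```

The grey turntable has been turned four clicks clockwise, and I handed the job in with about 17 s on the robot's clock. I pushed the post with the shut fingertips along its circle, one click at a time. The disc snapped ahead of the finger at each crest, and I stopped just past the fourth.

- **Turn:** depth from the top camera puts the post at 119.7° (120° wanted) and 68.4 mm from the axis (68 mm given).
- **Force:** the readings I took while pushing were up to about 7 N, and the force was near zero after each snap.
- **Surroundings:** in the last picture the model stands upright on the disc and the bystanders look unmoved. I judged that by eye, not by measurement.
- **Hand:** it is well clear at the left, about 0.21 m up.

Two checks disagreed:
- The first approach ended 37 mm short and I corrected it before descending.
- A rough hand-picked pixel check after the first click read 23° at a 63 mm radius. That was a poor pick; the later pictures agreed with 30° per click.

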